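Match the white blanks to their painted samples

ROBOT

A 6-joint arm with a two-finger parallel gripper is mounted at the origin on the work surface. World frame = base frame: x ahead of the robot, y to its left, z up, the work surface at z = 0. Lengths are in mm, angles in rad, forces in N, time in s.
With the tool pointing down it reaches from about 350 to 975 mm from the base axis. Payload 7.1 kg.
Tool frame: the origin (TCP) lies midway between the tips of the shut fingers; the grasp point (between the pads) lies 19 mm behind it; z points along the fingers, y is the line along which they close (so a half turn about z gives the same grasp; the last joint's range is limited). The gripper opens to 88 mm and grips with 3 to 60 N. Pads are 20 mm wide; open, the fingers measure 115 mm over their backs; the gripper's body (75 mm by 178 mm) begins 61 mm behind the grasp point.
Start: joints at [-1.35, 0.423, 1.63, -0, 1.089, -0.019], TCP at [148.462, -607.095, 222.675] pointing down, gripper open.
Joint ranges: [-3, 3], [-0.9, 2.11], [0.09, 2.58], [-1.31, 4.45], [0.11, 2.69], [-2.54, 2.54]. Speed limits (rad/s): [2.39, 2.39, 3.01, 3.14, 3.14, 3.14].

INTERFACE

Orientations are given as a rotation vector (axis times angle).
In Python, from workcell import ctrl gives the robot as it stands. The module is installed in compiled form; this text tells all that it offers.
- The arm moves only by the tool servo_tool, never from a script. Its argument "increments" is a list of rows, each a list of 7 numbers: the shift along the world's x, y, z in cm, then the turn, a rotation vector about the world's x, y, z in degrees, then the opening, from -1 (shut) to 1 (fully open). A call has 1 to 20 rows; each row is the pose to reach, as a shift and turn from the pose commanded when the call began; what a row does not reach only later rows make up. A row lasts 1/12 s, in which the tool goes at most 41.7 mm and 7.16 degrees, less where a joint would pass 70% of its speed; a pose out of reach is approached as far as the arm can. A call with a gripper value outside its range is refused whole. The fingers move at their own pace and stop on an object; the grip force is fixed at half the most. Time passes only in rows, so rows that repeat a pose let the fingers close. It gives the time, the measured TCP pose, the force, the opening and the grip force at its end, in the units of the state.
- ctrl.get_obs(): the state, without advancing time (a new reading comes with each control period).
- ctrl.get_image(name): name is "side" or "top" or "wrist"; returns a dict with "image" (480x640x3 uint8, red, green, blue), "fx", "fy", "cx", "cy" (pixels), "extrinsics" (4x4, takes a point from camera to world coordinates); the wrist camera has in their place "tool_from_camera" (4x4, takes a point from camera to tool coordinates, whose origin is the TCP and whose axes are the flange's). Camera axes: x right, y up, looking along -z (the intrinsics and any distortion apply to the point x, -y, -z); pixel columns grow to the right and rows downward; lengths in mm; the calibration is good to about 2 mm. A picture is of the moment at which its call begins: read the wrist's pose just before it. There is no depth.
- ctrl.close_job(): hands the job in; it is judged then, once.
The state is a dict: "t": time; "qpos": joint angles; "qvel": joint speeds; "joint_torque": joint torques, N m; "ee_pos": TCP position; "orientation": TCP orientation; "ft_force": force on the tool from outside, world axes, zero at the start; "moment": the same for the moment, N m; "width": finger opening in mm; "grasp_force": force on a finger pad.
Only numpy, scipy, OpenCV 4.12 (cv2) and the standard library are available. Lean on these libraries where they do the work, as an engineer would, in place of code of your own. Each camera call takes 0.05 s, during which the arm holds its last target. There are 200 camera calls.

TASK

In the figurine-painting workshop, lay out the next batch for the painter: pick out the four white unpainted blanks and stand each one upright, centred on the empty round mark of the board that carries the painted sample of the same shape. The bisque is brittle, so set each blank down gently rather than dropping it, and leave the two finished painted pieces that stand among the blanks where they are.

Things in the scene. Friction and masses are not known exactly. Their poses are not given: they have to be found in the camera images.
- blank_gourd: Loose unpainted WHITE bisque blank, about 75 g, standing on the table, shaped as a two-bulbed bottle gourd: round, 61 mm tall plus a 5 mm stem, the lower bulb 48 mm across with an upright side between heights 10 and 30 mm (grip there, any yaw), the upper bulb 30 mm across. Origin: centre of its underside, z up.
- blank_pot: Loose unpainted WHITE bisque blank, about 75 g, standing on the table, shaped as a squat open round pot: 45 mm tall, 52 mm across with an upright side between heights 9 and 34 mm (grip there, any yaw), mouth 44 mm across, a tiny bow on the -x side. Origin: centre of its underside, z up.
- blank_house: Loose unpainted WHITE bisque blank, about 75 g, standing on the table, shaped as a little gabled house: walls 50 mm along x, 42 mm along y and 30 mm high, then a pitched roof whose ridge runs along x, 48 mm tall to the ridge and 51 mm to the chimney (grip the walls across y). Origin: centre of its underside, z up.
- blank_turtle: Loose unpainted WHITE bisque blank, about 75 g, standing on the table, shaped as a turtle: round domed shell 49 mm across, upright side between heights 4 and 24 mm, 35 mm tall, head sticking out to 40 mm from the centre on the -x side, small feet on the diagonals, stub of a tail on +x (grip the shell across y). Origin: centre of its underside, z up.
- board_gourd: Fixed dark wooden board, 12 mm thick, with a painted sample gourd (green with a yellow sash; size of the blank) glued on its far end. Origin: at table height under the centre of the empty round mark (pale, 60 mm across), whose surface is 12 mm above the origin. x runs along the board, from -40 to +130 mm; the sample is centred at x = +90 mm; y +-42.5 mm; z up.
- board_pot: Fixed dark wooden board, 12 mm thick, with a painted sample pot (red with a yellow bow; size of the blank) glued on its far end. Origin: at table height under the centre of the empty round mark (pale, 60 mm across), whose surface is 12 mm above the origin. x runs along the board, from -40 to +130 mm; the sample is centred at x = +90 mm; y +-42.5 mm; z up.
- board_house: Fixed dark wooden board, 12 mm thick, with a painted sample house (blue with a red roof; size of the blank) glued on its far end. Origin: at table height under the centre of the empty round mark (pale, 60 mm across), whose surface is 12 mm above the origin. x runs along the board, from -40 to +130 mm; the sample is centred at x = +90 mm; y +-42.5 mm; z up.
- board_turtle: Fixed dark wooden board, 12 mm thick, with a painted sample turtle (yellow with green head and feet; size of the blank) glued on its far end. Origin: at table height under the centre of the empty round mark (pale, 60 mm across), whose surface is 12 mm above the origin. x runs along the board, from -40 to +130 mm; the sample is centred at x = +90 mm; y +-42.5 mm; z up.
- done_gourd: Loose finished gourd, orange with a blue sash, the size of the blank gourd, standing on the table among the blanks; to be left alone. Origin: centre of its underside.
- done_turtle: Loose finished turtle, blue with orange head and feet, the size of the blank turtle, standing on the table among the blanks; to be left alone. Origin: centre of its underside.
There are look-alikes about, which are no part of the job. What is shaped like the blank_pot but yellow is not meant.

How it is judged (in metres and radians):
At the end, for the whole second after the job is handed in: Each white blank stands upright (within 0.1 rad) and at rest on the board with the sample of its own shape, its centre within 12 mm of the centre of the round mark; both finished pieces stand within 15 mm of where they were (horizontal distance between blank_gourd and board_gourd below 0.012 m and z of blank_gourd in the frame of board_gourd between 0.009 and 0.016 m and angle between each of blank_gourd, blank_pot, blank_house, blank_turtle, done_gourd, done_turtle's own z axis and vertical below 0.1 rad and linear speed of each of blank_gourd, blank_pot, blank_house, blank_turtle below 0.02 m/s and horizontal distance between blank_pot and board_pot below 0.012 m and z of blank_pot in the frame of board_pot between 0.009 and 0.016 m and horizontal distance between blank_house and board_house below 0.012 m and z of blank_house in the frame of board_house between 0.009 and 0.016 m and horizontal distance between blank_turtle and board_turtle below 0.012 m and z of blank_turtle in the frame of board_turtle between 0.009 and 0.016 m and distance of each of done_gourd, done_turtle from where it was at the start of the episode below 0.015 m); the robot touches nothing.
It fails at once if a white blank is let fall (in the air, touched by nothing, its underside more than 35 mm above the table) ((height (world z) of blank_gourd above 0.035 m and contact force between blank_gourd and anything else below 0.005 N) or (height (world z) of blank_pot above 0.035 m and contact force between blank_pot and anything else below 0.005 N) or (height (world z) of blank_house above 0.035 m and contact force between blank_house and anything else below 0.005 N) or (height (world z) of blank_turtle above 0.035 m and contact force between blank_turtle and anything else below 0.005 N)).
It fails at once if the finished gourd is moved by more than 15 mm or knocked over (distance of done_gourd from where it was at the start of the episode above 0.015 m or angle between done_gourd's own z axis and vertical above 0.3 rad).
It fails at once if the finished turtle is moved by more than 15 mm or knocked over (distance of done_turtle from where it was at the start of the episode above 0.015 m or angle between done_turtle's own z axis and vertical above 0.3 rad).
It also fails if it takes over 106 s, if anything falls off the work surface, if the arm or the gripper's body presses on something with over 40 N, if the wrist force passes 120 N, or if a joint passes its speed limit or range.

## Working session

There is one attempt and no reset: what is moved stays moved. The work goes in short steps, Python scripts to look and compute and a tool call to move; the robot and the scene stay as the last step left them, time stands still between calls to the robot, and variables do not carry over. Pictures are saved under pics/ and viewed, at most 14 in all, crops included, and the job is handed in when it is done.

Besides the shell and the picture viewer there is one more tool, called after "Emit:" as name(argument=value, ...), one argument or row to a line, values as JSON. servo_tool: Moves the arm, as the interface text tells. Its arguments: {"type":"object","properties":{"increments":{"type":"array","items":{"type":"array","items":{"type":"number"}}}},"required":["increments"]}

```bash
mkdir -p pics; python3 - <<'E'
from workcell import ctrl
import cv2,numpy as np
np.set_printoptions(precision=4,suppress=True)
o=ctrl.get_obs();print(o)
for n in("top","side"):
    d=ctrl.get_image(n);cv2.imwrite(f"pics/{n}0.png",d["image"][:,:,::-1]);print(n,{k:v for k,v in d.items() if k!="image"})
E
```

```text
{'t': 0.0, 'qpos': array([-1.35  ,  0.4238,  1.6307,  0.    ,  1.0886, -0.019 ]), 'qvel': array([ 0.0004,  0.0006, -0.0011, -0.001 , -0.0013,  0.001 ]), 'joint_torque': array([  0.0015, -54.4626, -27.3669,   0.0645,   0.0228,  -0.0001]), 'ee_pos': array([ 148.3514, -606.5784,  221.9331]), 'orientation': array([-3.1176, -0.3755,  0.0002]), 'ft_force': array([-0.3274,  1.1564,  0.936 ]), 'moment': array([-0.0052,  0.0341, -0.0556]), 'grasp_force': 0.0, 'width': 87.62773934936813}
top {'fx': 597.5616539705729, 'fy': 597.5616539705729, 'cx': 333.9039343423462, 'cy': 237.23452240334663, 'extrinsics': array([[  -0.0296,    0.9973,   -0.0669,  344.7895],
       [  -0.9995,   -0.0302,   -0.0079,   44.5107],
       [  -0.0099,    0.0666,    0.9977, 1124.0167],
       [   0.    ,    0.    ,    0.    ,    1.    ]])}
side {'fx': 529.6979168691543, 'fy': 529.6979168691543, 'cx': 318.3856279807365, 'cy': 238.80024465259413, 'extrinsics': array([[ -0.6989,   0.5619,  -0.4424, -45.7142],
       [ -0.7152,  -0.5445,   0.4383, 516.0096],
       [  0.0054,   0.6227,   0.7824, 866.2959],
       [  0.    ,   0.    ,   0.    ,   1.    ]])}
```

View pics/top0.png

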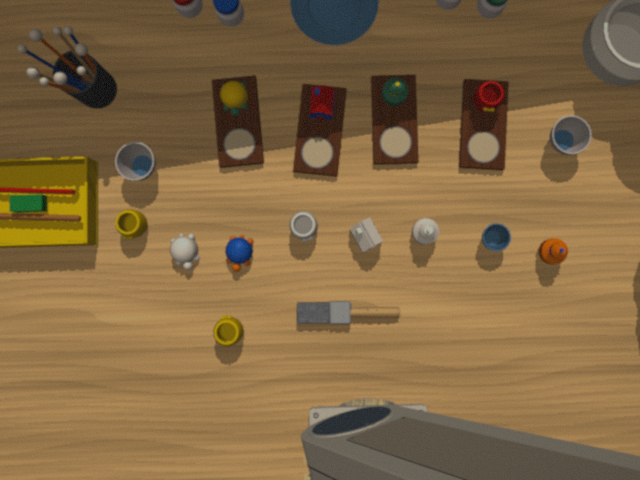

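View pics/side0.png

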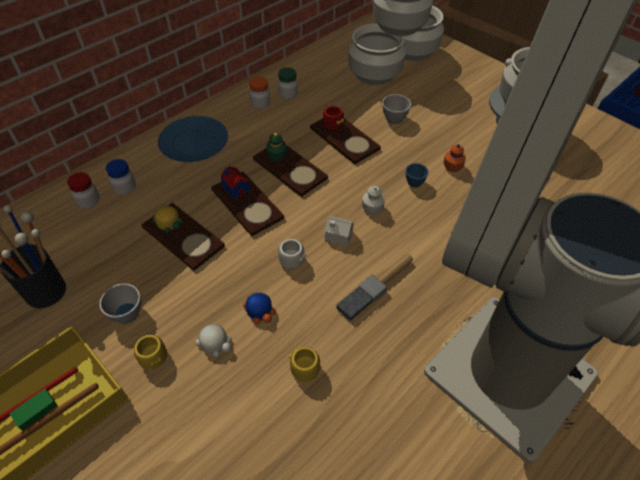

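Top view: the white blanks are the turtle (184,250), pot (303,226), house (366,235) and gourd (426,231). Painted pieces to leave are the blue turtle (239,250) and orange gourd (554,251). The pots at (130,223) and (228,331) are yellow look-alikes, and the cups at (135,161), (571,135) and (496,237) aren't blanks. Board marks are turtle (240,144), house (317,153), gourd (395,142) and pot (483,148). I'll confirm this in one crop and measure.

```bash
cat > h.py <<'E'
from workcell import ctrl
import cv2,numpy as np
np.set_printoptions(precision=2,suppress=True)
def ray(d,u,v,z,T=None):
    T=d["extrinsics"] if T is None else T
    r=T[:3,:3]@np.array([(u-d["cx"])/d["fx"],-(v-d["cy"])/d["fy"],-1])
    return T[:3,3]+r*(z-T[2,3])/r[2]
def proj(d,P,T=None):
    T=d["extrinsics"] if T is None else T
    p=T[:3,:3].T@(np.array(P,float)-T[:3,3])
    return np.array([d["cx"]+d["fx"]*p[0]/-p[2],d["cy"]+d["fy"]*p[1]/p[2]])
def whites(im):  # pale, unsaturated
    hsv=cv2.cvtColor(im,cv2.COLOR_RGB2HSV)
    return hsv
E
python3 - <<'E'
from h import *
d=ctrl.get_image("top");im=d["image"]
hsv=cv2.cvtColor(im,cv2.COLOR_RGB2HSV)
def blob(u,v,m,r=24):
    n,l,s,c=cv2.connectedComponentsWithStats(m.astype(np.uint8))
    k=[i for i in range(1,n) if s[i,4]>60 and np.hypot(*(c[i]-[u,v]))<r]
    k=max(k,key=lambda i:s[i,4]); pts=np.argwhere(l==k)[:,::-1].astype(np.float32)
    return c[k],s[k],pts
for n,(u,v) in dict(turtle=(240,144),house=(317,153),gourd=(395,142),pot=(483,148)).items():
    m=(hsv[:,:,2]>110)&(hsv[:,:,1]<120)
    y,x=np.mgrid[:480,:640]; m&=np.hypot(x-u,y-v)<19
    c,s,p=blob(u,v,m); e=cv2.fitEllipse(cv2.convexHull(p))
    print("mark",n,c,s,e[1],ray(d,*e[0],12))
for n,(u,v),z in [("turtle",(184,250),18),("pot",(303,226),45),("house",(366,235),25),("gourd",(426,231),25)]:
    m=(hsv[:,:,2]>75)&(hsv[:,:,1]<75); c,s,p=blob(u,v,m)
    e=cv2.minAreaRect(p); print(n,c,s,e,ray(d,*c,z), ray(d,*e[0],z))
cr=cv2.resize(im[200:280,155:455],None,fx=2.66,fy=2.66,interpolation=cv2.INTER_CUBIC)
cr2=cv2.resize(im[65:185,200:520],None,fx=2.5,fy=2.5,interpolation=cv2.INTER_CUBIC)
w=798;out=np.vstack([cr[:, :w],cr2[:,:w]]);print(out.shape);cv2.imwrite("pics/crop1.png",out[:,:,::-1])
E
```

```text
mark turtle [240.19 151.53] [226 145  28  14 258] (15.172942161560059, 26.8570556640625) [589.   225.85  12.  ]
mark house [316.84 152.6 ] [302 139  31  29 699] (29.671186447143555, 30.297048568725586) [580.77  80.63  12.  ]
mark gourd [395.31 141.73] [380 127  31  30 717] (29.498634338378906, 30.433910369873047) [596.09 -67.57  12.  ]
mark pot [483.12 146.79] [468 132  31  30 717] (29.431926727294922, 30.559127807617188) [ 581.25 -232.05   12.  ]
turtle [184.02 250.3 ] [170 234  29  36 725] ((184.35000610351562, 251.55001831054688), (36.04996109008789, 26.879358291625977), 71.56504821777344) [403.05 332.17  18.  ] [400.71 331.59  18.  ]
pot [303.13 225.45] [290 211  27  31 628] ((303.7500305175781, 225.75003051757812), (28.991378784179688, 26.870054244995117), 45.0) [440.22 108.16  45.  ] [439.64 107.06  45.  ]
house [365.71 234.67] [350 218  32  34 648] ((365.7811584472656, 234.75828552246094), (28.149131774902344, 23.5487060546875), 59.931419372558594) [421.43  -5.54  25.  ] [421.27  -5.67  25.  ]
gourd [425.09 231.06] [412 218  27  27 554] ((425.1000671386719, 231.30003356933594), (25.491172790527344, 26.385602951049805), 26.56505012512207) [ 424.78 -115.04   25.  ] [ 424.34 -115.04   25.  ]
(513, 798, 3)
```

View pics/crop1.png

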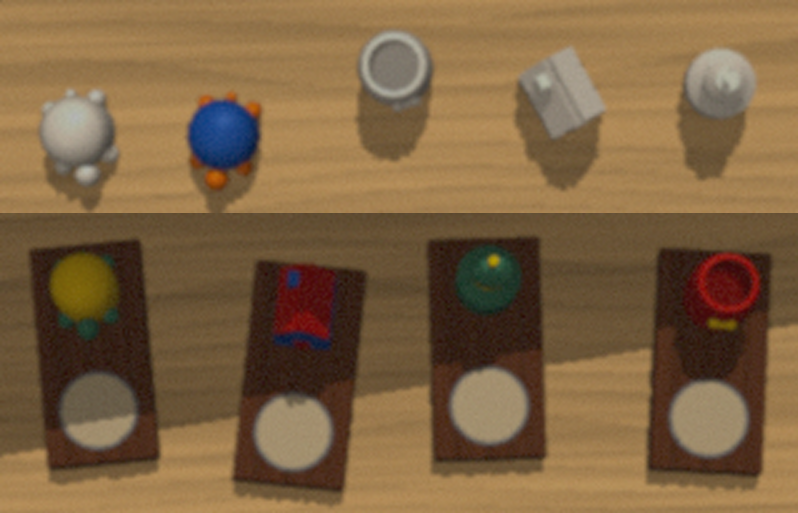

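The crop confirms all four white blanks and their boards: the blank turtle's head points about -x, and the house ridge has a yaw of about 28°. I'll go over the gourd first.

Emit:
servo_tool(
  increments=[
    [27.6, 49.2, -7, 0, 0, -13.7, 1],
    [27.6, 49.2, -7, 0, 0, -13.7, 1],
    [27.6, 49.2, -7, 0, 0, -13.7, 1],
    [27.6, 49.2, -7, 0, 0, -13.7, 1],
    [27.6, 49.2, -7, 0, 0, -13.7, 1],
    [27.6, 49.2, -7, 0, 0, -13.7, 1],
    [27.6, 49.2, -7, 0, 0, -13.7, 1],
    [27.6, 49.2, -7, 0, 0, -13.7, 1],
    [27.6, 49.2, -7, 0, 0, -13.7, 1],
    [27.6, 49.2, -7, 0, 0, -13.7, 1],
    [27.6, 49.2, -7, 0, 0, -13.7, 1],
    [27.6, 49.2, -7, 0, 0, -13.7, 1],
    [27.6, 49.2, -7, 0, 0, -13.7, 1],
    [27.6, 49.2, -7, 0, 0, -13.7, 1],
    [27.6, 49.2, -7, 0, 0, -13.7, 1],
    [27.6, 49.2, -7, 0, 0, -13.7, 1],
    [27.6, 49.2, -7, 0, 0, -13.7, 1],
    [27.6, 49.2, -7, 0, 0, -13.7, 1],
  ],
)

```text
t: 1.65
ee_pos: [424.0, -115.9, 152.7]
orientation: [3.141, -0.001, -0.0]
ft_force: [0.9, -0.1, -0.5]
width: 87.8
grasp_force: 0.0
```

```bash
cat >> h.py <<'E'
from scipy.spatial.transform import Rotation as Rt
def wrist(name):
    o=ctrl.get_obs(); d=ctrl.get_image("wrist")
    F=np.eye(4);F[:3,:3]=Rt.from_rotvec(o["orientation"]).as_matrix();F[:3,3]=o["ee_pos"]
    d["extrinsics"]=F@d["tool_from_camera"]
    print("t",o["t"],o["ee_pos"],o["orientation"],"cam",d["extrinsics"][:3,3],"view",-d["extrinsics"][:3,2])
    return d
def mark(d,pts):  # (xyz, radius): draw predicted outlines
    im=d["image"][:,:,::-1].copy()
    for (x,y,z),r in pts:
        c=np.array([proj(d,(x+r*np.cos(a),y+r*np.sin(a),z)) for a in np.linspace(0,2*np.pi,40)])
        cv2.polylines(im,[np.round(c).astype(int)],True,(0,0,255),1)
    return im
E
python3 - <<'E'
from h import *
d=wrist("a")
cv2.imwrite("pics/w1.png",mark(d,[((424.5,-115,24),24),((424.5,-115,0),20),((440,107.5,45),26),((421.3,-5.6,51),5)]))
E
```

```text
t 1.65 [ 423.96 -115.93  152.74] [ 3.14 -0.   -0.  ] cam [ 507.18 -116.09  315.5 ] view [-0.3  -0.   -0.95]
```

View pics/w1.png

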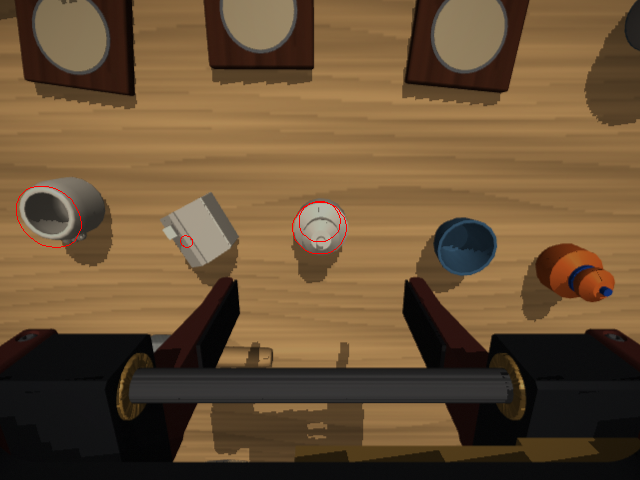

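The wrist view shows the gourd at (320,228), inside my predicted outline, and the house (200,230) and pot (60,213) also agree. Descend and grip.

Emit:
servo_tool(
  increments=[
    [0, 0, -4, 0, 0, 0, 1],
    [0, 0, -8, 0, 0, 0, 1],
    [0, 0, -11, 0, 0, 0, 1],
    [0, 0, -13, 0, 0, 0, 1],
    [0, 0, -14, 0, 0, 0, 1],
    [0, 0, -14.7, 0, 0, 0, 1],
    [0, 0, -14.7, 0, 0, 0, 1],
    [0, 0, -14.7, 0, 0, 0, -1],
    [0, 0, -14.7, 0, 0, 0, -1],
    [0, 0, -14.7, 0, 0, 0, -1],
    [0, 0, -14.7, 0, 0, 0, -1],
    [0, 0, -14.7, 0, 0, 0, -1],
    [0, 0, -14.7, 0, 0, 0, -1],
    [0, 0, -14.7, 0, 0, 0, -1],
    [0, 0, -14.7, 0, 0, 0, -1],
  ],
)

```text
t: 2.95
ee_pos: [424.7, -115.1, 6.0]
orientation: [3.141, 0.001, 0.001]
ft_force: [-0.8, -0.1, 6.4]
width: 47.2
grasp_force: 30.0
```

Emit:
servo_tool(
  increments=[
    [0, 0, 0, 0, 0, 0, -1],
    [0, 0, 2, 0, 0, 0, -1],
    [0, 0, 5, 0, 0, 0, -1],
    [0, 0, 9, 0, 0, 0, -1],
    [2, 1, 12, 0, 0, 0, -1],
    [5, 2, 15, 0, 0, 0, -1],
    [8, 4.7, 16, 0, 0, 0, -1],
    [8, 4.7, 16, 0, 0, 0, -1],
    [8, 4.7, 16, 0, 0, 0, -1],
  ],
)

```text
t: 3.7
ee_pos: [505.9, -67.1, 166.4]
orientation: [3.141, 0.005, 0.004]
ft_force: [-0.3, -0.7, -1.5]
width: 47.3
grasp_force: 30.0
```

```bash
python3 - <<'E'
from h import *
d=wrist("a")
M=dict(turtle=ray(ctrl.get_image("top"),239.4,143.8,12),house=(580.8,80.6,12),gourd=(596.1,-67.6,12),pot=(581.3,-232,12))
print(M["turtle"])
im=d["image"];hsv=cv2.cvtColor(im,cv2.COLOR_RGB2HSV)
for n,P in M.items():
    g=cv2.GaussianBlur(hsv[:,:,2],(5,5),0);u,v=proj(d,P)
    msk=np.zeros(g.shape,np.uint8)
    c=np.array([proj(d,(P[0]+36*np.cos(a),P[1]+36*np.sin(a),12)) for a in np.linspace(0,6.28,40)])
    cv2.fillPoly(msk,[np.round(c).astype(int)],1)
    m=((hsv[:,:,1]<130)&(g>70)&(msk>0)).astype(np.uint8)
    nn,l,s,cc=cv2.connectedComponentsWithStats(m)
    if nn<2: print(n,u,v,"none");continue
    k=1+np.argmax(s[1:,4]);p=np.argwhere(l==k)[:,::-1].astype(np.float32)
    w=np.array([ray(d,a,b,12)[:2] for a,b in cv2.convexHull(p)[:,0]]).astype(np.float32)
    print(n,(u,v),s[k],cv2.minEnclosingCircle(w),np.ptp(w,axis=0))
cv2.imwrite("pics/w2.png",mark(d,[(P,30) for P in M.values()]))
E
```

```text
t 3.7 [505.94 -67.1  166.42] [3.14 0.01 0.  ] cam [588.77 -66.91 329.38] view [-0.3  -0.   -0.95]
[601.44 226.39  12.  ]
turtle (np.float64(-11.920584271645396), np.float64(116.0147821881037)) [  0  91  22  60 946] ((597.1361083984375, 216.66513061523438), 25.799903869628906) [49.46 25.36]
house (np.float64(156.74273804552064), np.float64(141.05966963995243)) [ 123  108   69   68 3671] ((580.7200317382812, 80.35929107666016), 30.664798736572266) [58.18 60.85]
gourd (np.float64(321.10690601012243), np.float64(123.86985110687681)) [ 288   87   69   72 3880] ((596.4134521484375, -68.1479721069336), 30.650545120239258) [59.78 60.58]
pot (np.float64(502.92352070880065), np.float64(141.959210811429)) [ 471  108   68   68 3689] ((581.881103515625, -233.3632354736328), 30.598859786987305) [58.27 60.84]
```

View pics/w2.png

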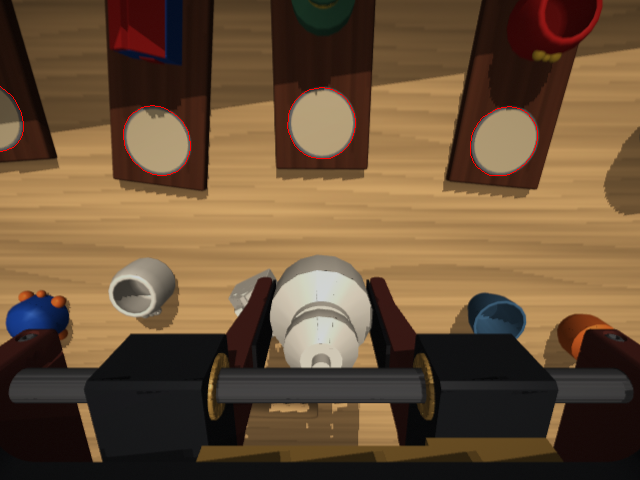

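The gourd is held upright, and the mark outlines fit on all boards: (157,141), (321,123) and (503,142). Place the gourd.

Emit:
servo_tool(
  increments=[
    [3, 0, -2, 0, 0, 0, -1],
    [6, 0, -5, 0, 0, 0, -1],
    [9.2, 0, -8, 0, 0, 0, -1],
    [9.2, 0, -11, 0, 0, 0, -1],
    [9.2, 0, -13, 0, 0, 0, -1],
    [9.2, 0, -14, 0, 0, 0, -1],
    [9.2, 0, -14.4, 0, 0, 0, -1],
    [9.2, 0, -14.6, 0, 0, 0, -1],
    [9.2, 0, -14.7, 0, 0, 0, -1],
    [9.2, 0, -14.8, 0, 0, 0, -1],
    [9.2, 0, -14.8, 0, 0, 0, -1],
    [9.2, 0, -14.8, 0, 0, 0, -1],
    [9.2, 0, -14.8, 0, 0, 0, 0.6],
    [9.2, 0, -14.8, 0, 0, 0, 0.6],
    [9.2, 0, -14.8, 0, 0, 0, 0.6],
    [9.2, 0, -14.8, 0, 0, 0, 0.6],
    [9.2, 0, -14.8, 0, 0, 0, 0.6],
    [9.2, 0, -14.8, 0, 0, 0, 0.6],
  ],
)

```text
t: 5.3
ee_pos: [596.5, -68.1, 17.7]
orientation: [3.142, 0.001, 0.0]
ft_force: [-0.2, -0.1, -0.2]
width: 70.1
grasp_force: 0.0
```

Emit:
servo_tool(
  increments=[
    [0, 0, 3, 0, 0, 0, 0.7],
    [0, 0, 7, 0, 0, 0, 0.8],
    [0, 0, 10.5, 0, 0, 0, 1],
    [-4, 0, 13, 0, 0, 0, 1],
    [-7, 3, 13.3, 0, 0, 0, 1],
    [-10, 6, 13.3, 0, 0, 0, 1],
    [-13, 9, 13.3, 0, 0, 0, 1],
    [-15.7, 12, 13.3, 0, 0, 0, 1],
    [-15.7, 15, 13.3, 0, 0, 0, 1],
    [-15.7, 17.6, 13.3, 0, 0, 0, 1],
    [-15.7, 17.6, 13.3, 0, 0, 0, 1],
    [-15.7, 17.6, 13.3, 0, 0, 0, 1],
  ],
)

```text
t: 6.3
ee_pos: [439.4, 108.9, 150.8]
orientation: [3.142, 0.006, 0.001]
ft_force: [-0.5, -0.1, -0.0]
width: 88.0
grasp_force: 0.0
```

```bash
python3 - <<'E'
from h import *
d=wrist("a")
cv2.imwrite("pics/w3.png",mark(d,[((440,107.5,45),23),((440,107.5,34),26),((440,107.5,9),26),((421.3,-5.6,0),21),((402,332,24),24.5),((402,332,4),24.5),((601.4,226.4,12),30)]))
E
```

```text
t 6.3 [439.41 108.9  150.85] [3.14 0.01 0.  ] cam [522.53 109.08 313.67] view [-0.3  -0.   -0.95]
```

View pics/w3.png

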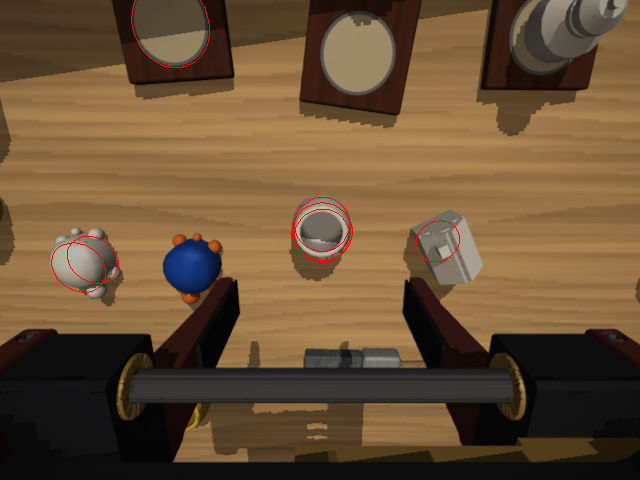

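The pot at (323,228) sits inside the predicted rings, the turtle rings fit at (80,262), and the gourd stands on its mark. Grip the pot.

Emit:
servo_tool(
  increments=[
    [0, 0, -4, 0, 0, 0, 1],
    [0, 0, -8, 0, 0, 0, 1],
    [0, 0, -11, 0, 0, 0, 1],
    [0, 0, -13, 0, 0, 0, 1],
    [0, 0, -14, 0, 0, 0, 1],
    [0, 0, -14.6, 0, 0, 0, 1],
    [0, 0, -14.6, 0, 0, 0, 1],
    [0, 0, -14.6, 0, 0, 0, -1],
    [0, 0, -14.6, 0, 0, 0, -1],
    [0, 0, -14.6, 0, 0, 0, -1],
    [0, 0, -14.6, 0, 0, 0, -1],
    [0, 0, -14.6, 0, 0, 0, -1],
    [0, 0, -14.6, 0, 0, 0, -1],
    [0, 0, -14.6, 0, 0, 0, -1],
    [0, 0, -14.6, 0, 0, 0, -1],
    [0, 0, -12, 0, 0, 0, -1],
    [0, 0, -8, 0, 0, 0, -1],
    [0, 0, -4, 0, 0, 0, -1],
    [0, 0, 0, 0, 0, 0, -1],
    [0, 0, 0, 0, 0, 0, -1],
  ],
)

```text
t: 8.02
ee_pos: [443.5, 108.9, 157.0]
orientation: [-3.139, -0.001, -0.017]
ft_force: [1.9, 1.1, -0.6]
width: 49.9
grasp_force: 30.0
```

Emit:
servo_tool(
  increments=[
    [1, -3, 0, 0, 0, 0, -1],
    [2.5, -6, 0, 0, 0, 0, -1],
    [4, -9.5, 0, 0, 0, 0, -1],
    [5.5, -13, 0, 0, 0, 0, -1],
    [7, -16.5, 0, 0, 0, 0, -1],
    [8.5, -20, 0, 0, 0, 0, -1],
    [10, -23.5, 0, 0, 0, 0, -1],
    [11.5, -27, 0, 0, 0, 0, -1],
    [13, -30, 0, 0, 0, 0, -1],
    [13.8, -32.5, 0, 0, 0, 0, -1],
    [14.2, -33.6, 0, 0, 0, 0, -1],
    [14.2, -34.1, 0, 0, 0, 0, -1],
    [14.2, -34.1, 0, 0, 0, 0, -1],
    [14.2, -34.1, -2, 0, 0, 0, -1],
    [14.2, -34.1, -4, 0, 0, 0, -1],
    [14.2, -34.1, -6, 0, 0, 0, -1],
    [14.2, -34.1, -6, 0, 0, 0, -1],
  ],
)

```text
t: 9.43
ee_pos: [578.2, -230.2, 87.0]
orientation: [-3.138, -0.003, 0.011]
ft_force: [-1.3, 0.3, -1.9]
width: 49.5
grasp_force: 30.0
```

Emit:
servo_tool(
  increments=[
    [0, 0, -2, 0, 0, 0, -1],
    [0, 0, -4, 0, 0, 0, -1],
    [0, 0, -5, 0, 0, 0, -1],
    [0, 0, -5, 0, 0, 0, -1],
    [0, 0, -5, 0, 0, 0, -1],
    [0, 0, -5, 0, 0, 0, -1],
  ],
)

```text
t: 9.93
ee_pos: [582.2, -233.0, 41.9]
orientation: [3.141, 0.002, 0.002]
ft_force: [-0.0, 0.3, -1.2]
width: 49.6
grasp_force: 30.0
```

```bash
python3 - <<'E'
from h import *
d=wrist("a")
cv2.imwrite("pics/w4.png",mark(d,[((581.6,-232.8,12),30)]))
E
```

```text
t 9.9333 [ 582.17 -233.03   41.94] [3.14 0.   0.  ] cam [ 665.15 -232.99  204.83] view [-0.3  -0.   -0.95]
```

View pics/w4.png

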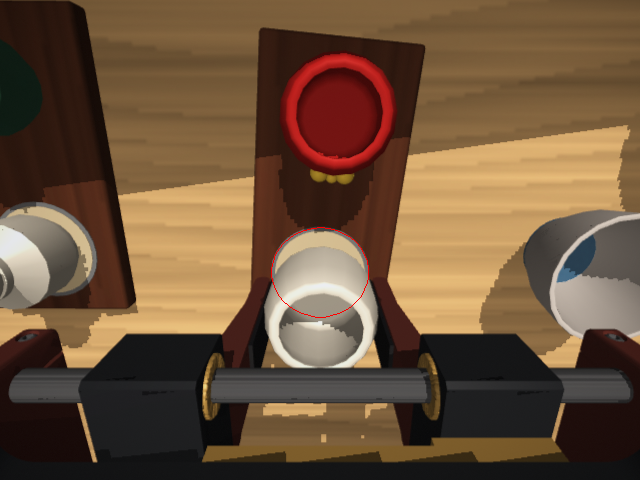

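The pot is held upright and centred on its mark (ring at (320,272)). Lower and release, then retreat toward the house.

Emit:
servo_tool(
  increments=[
    [0, 0, -1.2, 0, 0, 0, -1],
    [0, 0, -1.9, 0, 0, 0, -1],
    [0, 0, -2.2, 0, 0, 0, -1],
    [0, 0, -2.3, 0, 0, 0, -1],
    [0, 0, -2.4, 0, 0, 0, -1],
    [0, 0, -2.4, 0, 0, 0, -1],
    [0, 0, -2.4, 0, 0, 0, -1],
    [0, 0, -2.4, 0, 0, 0, 0.8],
    [0, 0, -2.4, 0, 0, 0, 0.8],
    [0, 0, -2.4, 0, 0, 0, 0.8],
    [0, 0, -2.4, 0, 0, 0, 0.8],
    [0, 0, -2.4, 0, 0, 0, 0.8],
    [0, 0, -2.4, 0, 0, 0, 0.8],
    [0, 0, 0, 0, 0, 0, 0.8],
    [0, 0, 3, 0, 0, 0, 0.8],
    [0, 0, 7, 0, 0, 0, 0.8],
    [0, 0, 10, 0, 0, 0, 1],
    [0, 0, 11, 0, 0, 0, 1],
  ],
)

```text
t: 11.48
ee_pos: [583.9, -234.1, 155.6]
orientation: [3.139, 0.001, 0.01]
ft_force: [0.8, -0.8, 0.2]
width: 87.2
grasp_force: 0.0
```

Emit:
servo_tool(
  increments=[
    [-2, 3, 0, 0, 0, 0, 1],
    [-4, 6, 0, 0, 0, 6, 1],
    [-6.5, 9, 0, 0, 0, 12, 1],
    [-9, 12, 0, 0, 0, 18, 1],
    [-11.5, 15, 0, 0, 0, 23, 1],
    [-14, 18.5, 0, 0, 0, 28.3, 1],
    [-16, 21.5, 0, 0, 0, 28.3, 1],
    [-16, 22.7, 0, 0, 0, 28.3, 1],
    [-16, 22.7, 0, 0, 0, 28.3, 1],
    [-16, 22.7, 0, 0, 0, 28.3, 1],
    [-16, 22.7, 0, 0, 0, 28.3, 1],
  ],
)

```text
t: 12.4
ee_pos: [422.2, -6.6, 150.6]
orientation: [3.046, 0.769, 0.001]
ft_force: [-0.4, -0.5, -0.8]
width: 88.1
grasp_force: 0.0
```

```bash
cat >> h.py <<'E'
def box(im,d,x,y,yaw,z,a=25,b=21):
    c,s=np.cos(np.radians(yaw)),np.sin(np.radians(yaw))
    q=np.array([proj(d,(x+c*p-s*r,y+s*p+c*r,z)) for p,r in((a,b),(-a,b),(-a,-b),(a,-b))])
    cv2.polylines(im,[np.round(q).astype(int)],True,(0,0,255),1)
E
python3 - <<'E'
from h import *
d=wrist("a"); im=mark(d,[]); box(im,d,421.3,-5.6,28.3,0); box(im,d,421.3,-5.6,28.3,30)
cv2.imwrite("pics/w5.png",cv2.resize(im[120:360,160:480],None,fx=2.3,fy=2.3,interpolation=cv2.INTER_CUBIC))
E
```

```text
t 12.4 [422.15  -6.57 150.58] [3.05 0.77 0.  ] cam [495.25  33.   313.38] view [-0.27 -0.14 -0.95]
```

View pics/w5.png

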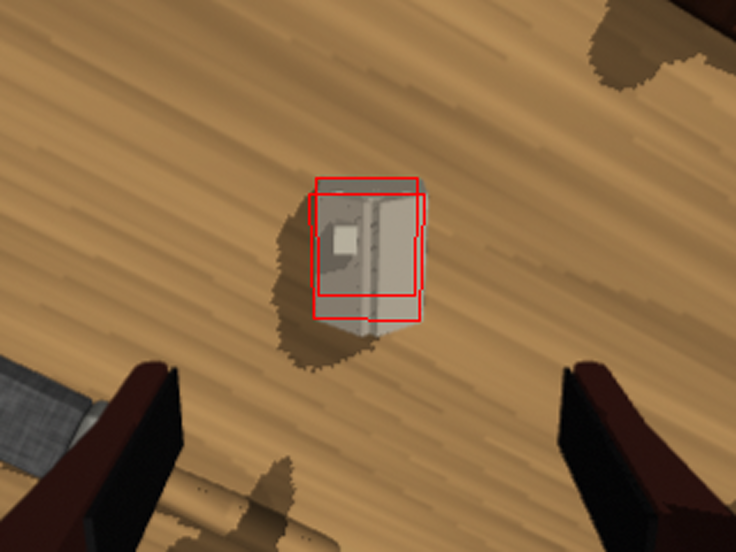

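The house roof ridge (crop x=370) is parallel to the fingers and the outline fits within about 2 mm. Grip it.

Emit:
servo_tool(
  increments=[
    [0, 0, -4, 0, 0, 0, 1],
    [0, 0, -8, 0, 0, 0, 1],
    [0, 0, -11, 0, 0, 0, 1],
    [0, 0, -13, 0, 0, 0, 1],
    [0, 0, -14, 0, 0, 0, 1],
    [0, 0, -14.6, 0, 0, 0, 1],
    [0, 0, -14.6, 0, 0, 0, 1],
    [0, 0, -14.6, 0, 0, 0, -1],
    [0, 0, -14.6, 0, 0, 0, -1],
    [0, 0, -14.6, 0, 0, 0, -1],
    [0, 0, -14.6, 0, 0, 0, -1],
    [0, 0, -14.6, 0, 0, 0, -1],
    [0, 0, -14.6, 0, 0, 0, -1],
    [0, 0, -14.6, 0, 0, 0, -1],
    [0, 0, -14.6, 0, 0, 0, -1],
    [0, 0, -12, 0, 0, 0, -1],
    [0, 0, -8, 0, 0, 0, -1],
    [0, 0, -4, 0, 0, 0, -1],
    [0, 0, -3, 0, 0, 0, -1],
    [0, 0, -3, 0, 0, 0, -1],
  ],
)

```text
t: 14.12
ee_pos: [423.6, -6.1, 123.5]
orientation: [3.044, 0.769, 0.01]
ft_force: [0.2, -0.5, -1.3]
width: 42.5
grasp_force: 29.9
```

Emit:
servo_tool(
  increments=[
    [2, 1, 0, 0, 0, -5, -1],
    [5, 2.7, 0, 0, 0, -10, -1],
    [8, 4.3, 0, 0, 0, -16, -1],
    [11, 6, 0, 0, 0, -22, -1],
    [14, 7.6, 0, 0, 0, -28.3, -1],
    [15.9, 8.6, 0, 0, 0, -28.3, -1],
    [15.9, 8.6, -2, 0, 0, -28.3, -1],
    [15.9, 8.6, -5, 0, 0, -28.3, -1],
    [15.9, 8.6, -7, 0, 0, -28.3, -1],
    [15.9, 8.6, -8, 0, 0, -28.3, -1],
    [15.9, 8.6, -8, 0, 0, -28.3, -1],
    [15.9, 8.6, -8, 0, 0, -28.3, -1],
  ],
)

```text
t: 15.12
ee_pos: [579.7, 79.8, 39.6]
orientation: [3.141, 0.001, -0.003]
ft_force: [0.3, -1.7, -0.9]
width: 41.4
grasp_force: 29.9
```

```bash
python3 - <<'E'
from h import *
d=wrist("a")
cv2.imwrite("pics/w6.png",mark(d,[((580.8,80.5,12),30)]))
E
```

```text
t 15.1167 [579.73  79.79  39.62] [ 3.14  0.   -0.  ] cam [663.28  79.73 202.21] view [-0.3  -0.   -0.95]
```

View pics/w6.png

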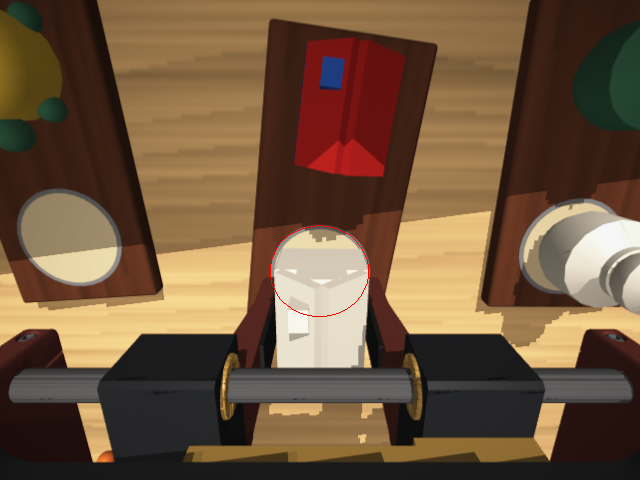

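The house is held square over its mark (ring at (320,271)). Lower, release, lift.

Emit:
servo_tool(
  increments=[
    [0, 0, -1.2, 0, 0, 0, -1],
    [0, 0, -1.9, 0, 0, 0, -1],
    [0, 0, -2.2, 0, 0, 0, -1],
    [0, 0, -2.3, 0, 0, 0, -1],
    [0, 0, -2.4, 0, 0, 0, -1],
    [0, 0, -2.4, 0, 0, 0, -1],
    [0, 0, -2.4, 0, 0, 0, -1],
    [0, 0, -2.4, 0, 0, 0, 0.6],
    [0, 0, -2.4, 0, 0, 0, 0.6],
    [0, 0, -2.4, 0, 0, 0, 0.6],
    [0, 0, -2.4, 0, 0, 0, 0.6],
    [0, 0, -2.4, 0, 0, 0, 0.6],
    [0, 0, -2.4, 0, 0, 0, 0.6],
    [0, 0, 0, 0, 0, 0, 0.6],
    [0, 0, 3, 0, 0, 0, 0.6],
    [0, 0, 7, 0, 0, 0, 0.6],
    [0, 0, 10, 0, 0, 0, 0.6],
    [0, 0, 11, 0, 0, 0, 0.6],
  ],
)

```text
t: 16.67
ee_pos: [583.0, 80.2, 155.4]
orientation: [-3.141, -0.001, -0.011]
ft_force: [0.9, -0.1, -0.3]
width: 70.3
grasp_force: 0.0
```

Emit:
servo_tool(
  increments=[
    [-2, 3, 0, 0, 0, 2, 0.6],
    [-4, 6, 0, 0, 0, 5, 0.6],
    [-6.5, 9, 0, 0, 0, 8, 0.6],
    [-9, 12, 0, 0, 0, 10, 0.6],
    [-11.5, 15, 0, 0, 0, 10, 0.6],
    [-14, 18.5, 0, 0, 0, 10, 0.6],
    [-16, 21.5, 0, 0, 0, 10, 0.6],
    [-17.5, 24.4, 0, 0, 0, 10, 0.6],
    [-17.8, 25.2, 0, 0, 0, 10, 0.6],
    [-17.8, 25.2, 0, 0, 0, 10, 0.6],
    [-17.8, 25.2, 0, 0, 0, 10, 0.6],
    [-17.8, 25.2, 0, 0, 0, 10, 0.6],
  ],
)

```text
t: 17.67
ee_pos: [402.8, 330.8, 150.3]
orientation: [3.129, 0.274, -0.001]
ft_force: [0.4, -0.3, -0.2]
width: 70.1
grasp_force: 0.0
```

```bash
python3 - <<'E'
from h import *
d=wrist("a"); im=mark(d,[((402,332,24),24.5),((402,332,4),24.5)])
cv2.imwrite("pics/w7.png",cv2.resize(im[120:400,120:520],None,fx=2,fy=2,interpolation=cv2.INTER_CUBIC))
E
```

```text
t 17.6667 [402.84 330.78 150.28] [ 3.13  0.27 -0.  ] cam [484.84 345.26 313.  ] view [-0.3  -0.05 -0.95]
```

View pics/w7.png

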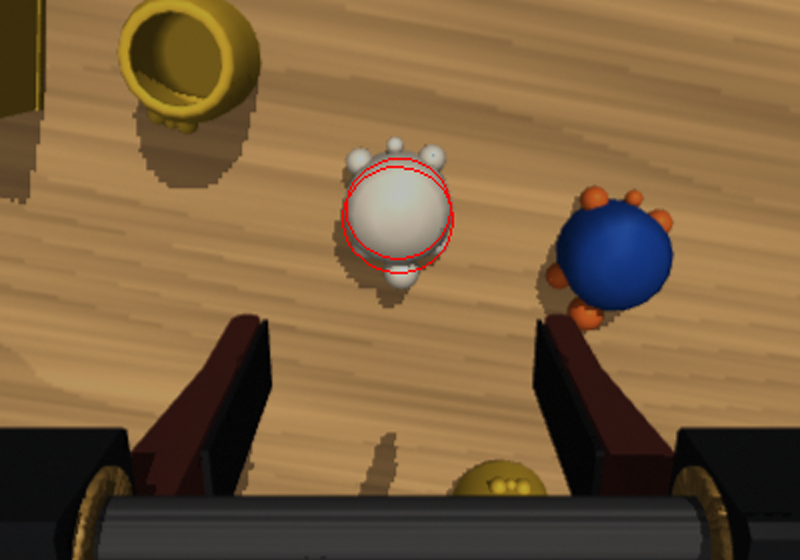

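The white turtle's shell (399,208 in the crop) is aligned with the fingers and about 3 mm further in +x than the rings. The blue turtle (615,255) is clear of them. Grip with a small x correction.

Emit:
servo_tool(
  increments=[
    [0.3, 0, -4, 0, 0, 0, 0.6],
    [0.3, 0, -8, 0, 0, 0, 0.6],
    [0.3, 0, -11, 0, 0, 0, 0.6],
    [0.3, 0, -13, 0, 0, 0, 0.6],
    [0.3, 0, -14, 0, 0, 0, 0.6],
    [0.3, 0, -14.7, 0, 0, 0, 0.6],
    [0.3, 0, -14.7, 0, 0, 0, 0.6],
    [0.3, 0, -14.7, 0, 0, 0, -1],
    [0.3, 0, -14.7, 0, 0, 0, -1],
    [0.3, 0, -14.7, 0, 0, 0, -1],
    [0.3, 0, -14.7, 0, 0, 0, -1],
    [0.3, 0, -14.7, 0, 0, 0, -1],
    [0.3, 0, -14.7, 0, 0, 0, -1],
    [0.3, 0, -14.7, 0, 0, 0, -1],
    [0.3, 0, -14.7, 0, 0, 0, -1],
    [0.3, 0, -12, 0, 0, 0, -1],
    [0.3, 0, -8, 0, 0, 0, -1],
    [0.3, 0, -4, 0, 0, 0, -1],
    [0.3, 0, -3, 0, 0, 0, -1],
    [0.3, 0, -3, 0, 0, 0, -1],
  ],
)

```text
t: 19.38
ee_pos: [407.3, 333.5, 124.2]
orientation: [-3.126, -0.275, -0.01]
ft_force: [0.4, 0.2, -1.1]
width: 47.9
grasp_force: 30.0
```

Emit:
servo_tool(
  increments=[
    [2, -1, 0, 0, 0, -2, -1],
    [5, -2.6, 0, 0, 0, -5, -1],
    [8, -4.3, 0, 0, 0, -8, -1],
    [11, -6, 0, 0, 0, -10, -1],
    [14, -7.6, 0, 0, 0, -10, -1],
    [17, -9.2, 0, 0, 0, -10, -1],
    [19, -10.3, 0, 0, 0, -10, -1],
    [19.6, -10.5, 0, 0, 0, -10, -1],
    [19.6, -10.5, -3, 0, 0, -10, -1],
    [19.6, -10.5, -6, 0, 0, -10, -1],
    [19.6, -10.5, -8, 0, 0, -10, -1],
    [19.6, -10.5, -8, 0, 0, -10, -1],
    [19.6, -10.5, -8, 0, 0, -10, -1],
  ],
)

```text
t: 20.47
ee_pos: [599.1, 226.8, 38.5]
orientation: [3.14, 0.002, -0.007]
ft_force: [-0.6, 0.4, 0.4]
width: 48.6
grasp_force: 30.0
```

```bash
python3 - <<'E'
from h import *
d=wrist("a")
cv2.imwrite("pics/w8.png",mark(d,[((601.4,226.4,12),30),((601.4,226.4,50),24.5)]))
E
```

```text
t 20.4667 [599.14 226.75  38.46] [ 3.14  0.   -0.01] cam [683.09 226.98 200.85] view [-0.31 -0.   -0.95]
```

View pics/w8.png

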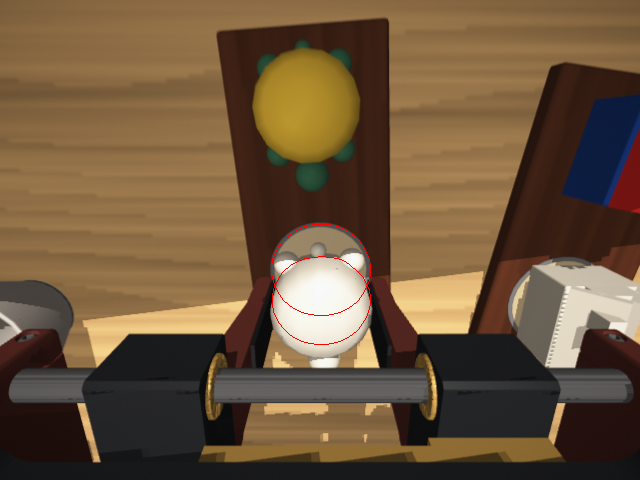

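The turtle is held level over its mark (ring at (320,270)). Lower, release, lift clear.

Emit:
servo_tool(
  increments=[
    [0, 0, -1.2, 0, 0, 0, -1],
    [0, 0, -1.9, 0, 0, 0, -1],
    [0, 0, -2.2, 0, 0, 0, -1],
    [0, 0, -2.3, 0, 0, 0, -1],
    [0, 0, -2.5, 0, 0, 0, -1],
    [0, 0, -2.5, 0, 0, 0, -1],
    [0, 0, -2.5, 0, 0, 0, -1],
    [0, 0, -2.5, 0, 0, 0, 0.6],
    [0, 0, -2.5, 0, 0, 0, 0.6],
    [0, 0, -2.5, 0, 0, 0, 0.6],
    [0, 0, -2.5, 0, 0, 0, 0.6],
    [0, 0, -2.5, 0, 0, 0, 0.6],
    [0, 0, -2.5, 0, 0, 0, 0.6],
    [0, 0, 0, 0, 0, 0, 0.6],
    [0, 0, 3, 0, 0, 0, 0.6],
    [0, 0, 7, 0, 0, 0, 0.6],
    [0, 0, 10, 0, 0, 0, 0.6],
    [0, 0, 11, 0, 0, 0, 0.6],
  ],
)

```text
t: 22.02
ee_pos: [604.0, 227.8, 155.8]
orientation: [-3.139, -0.001, -0.011]
ft_force: [0.6, 0.7, 0.9]
width: 70.2
grasp_force: 0.0
```

Emit:
servo_tool(
  increments=[
    [-4, 0, 2, 0, 0, 0, 0.6],
    [-8, 0, 4, 0, 0, 0, 0.6],
    [-12, 0, 6, 0, 0, 0, 0.6],
    [-16, 2, 8, 0, 0, 0, 0.6],
    [-20, 5, 8, 0, 0, 0, 0.6],
    [-20, 8, 8, 0, 0, 0, 0.6],
    [-20, 12, 8, 0, 0, 0, 0.6],
    [-20, 15, 8, 0, 0, 0, 0.6],
    [-20, 15, 8, 0, 0, 0, 0.6],
    [-20, 15, 8, 0, 0, 0, 0.6],
  ],
)

```text
t: 22.85
ee_pos: [400.7, 378.0, 229.8]
orientation: [3.141, 0.005, -0.001]
ft_force: [-0.9, 0.0, -0.1]
width: 69.9
grasp_force: 0.0
```

```bash
python3 - <<'E'
from h import *
d=ctrl.get_image("top")
im=mark(d,[((601.4,226.4,12),30),((580.8,80.5,12),30),((596.3,-67.9,12),30),((581.6,-232.8,12),30),((601.4,226.4,30),24.5),((596.3,-67.9,34),24),((581.6,-232.8,57),25)])
box(im,d,580.8,80.5,0,42)
cv2.imwrite("pics/t2.png",cv2.resize(im[60:290,160:580],None,fx=1.9,fy=1.9,interpolation=cv2.INTER_CUBIC))
E
```

```text
(no output)
```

View pics/t2.png

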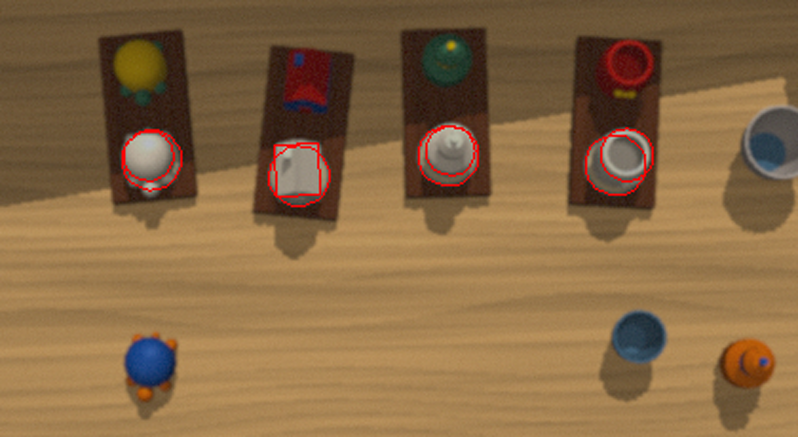

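All four blanks stand centred on their own boards (crop: 150,157; 298,172; 449,154; 617,160). The blue turtle (150,362) and orange gourd (748,363) haven't moved. Handing in.

```bash
python3 -c "
from workcell import ctrl
print(ctrl.close_job())"
```

```text
the job is handed in; nothing more can be done
None
```

The job is handed in: in the final top view all four white blanks stood upright and centred on the boards with their own samples, and both finished pieces had not moved; I stopped at about 23 s of the 106 s, and no verdict was returned.

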